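# Put the stacked check weights back in their cases

### The arm

A 6-joint arm with a two-finger parallel gripper is mounted at the origin on a cart in front of the work surface, level with it; the furniture and walls round the work are solid. World frame = base frame: x ahead of the robot, y to its left, z up, the work surface at z = 0. Lengths are in m, angles in rad, forces in N, time in s.
With the tool pointing down it reaches from about 0.375 to 0.9 m from the base axis. Payload 3.1 kg.
Tool frame: the origin (TCP) lies between the finger pads; the fingertips stand 17 mm ahead of it and the grasp point (between the pads) lies 2 mm behind it; z points along the fingers, y is the line along which they close (so a half turn about z gives the same grasp; the last joint's range is limited). The gripper opens to 85 mm and grips with 20 to 120 N. Pads are 22 mm wide; open, the fingers measure 114 mm over their backs; the gripper's body (76 mm by 85 mm) begins 54 mm behind the grasp point. The pads swing forward as they close: fully open they stand 13 mm farther back than shut.
Start: joints at [1.133, 0.527, 1.433, -0, 1.181, -0.178], TCP at [0.16, 0.604, 0.248] pointing down, gripper open.
Joint ranges: [-3.08, 3.08], [-0.75, 2.2], [0.22, 2.44], [-1.43, 4.57], [0, 2.65], [-2.85, 2.85]. Speed limits (rad/s): [2.79, 2.79, 3.14, 3.14, 3.14, 3.14].

### API

Orientations are given as a unit quaternion [x, y, z, w].
In Python, from station import sense, vision, order gives the robot as it stands.
- The arm moves only by the shell command python3 -m crank 'ROWS' [OPENING] [FORCE]. ROWS is JSON, a list of rows, each an object with "dp": the shift along the world's x, y, z in units of 30 mm (1.0 is 30 mm), a list of three; "angular": the turn, a rotation vector about the world's x, y, z in degrees, a list of three. In form: [{"dp": [dx, dy, dz], "angular": [ax, ay, az]}, ...]. A call has 1 to 20 rows; each row shifts and turns the commanded pose from where the row before left it; what a row does not reach is not made up. A row lasts 1/10 s, in which the tool goes at most 50 mm and 8.59 degrees, less where a joint would pass 70% of its speed; a pose out of reach is approached as far as the arm can. A call is refused whole if a number of a shift passes 1 or a number of a turn 8.59, either way. A call with a gripper value outside its range is refused whole. OPENING is the closure, from 0 (fully open) to 1 (shut), set as the call begins (- or left out, the last holds). The fingers move at their own pace and stop on an object; FORCE is the grip in N (left out, the last holds). Time passes only in rows, so rows that do not move let the fingers close. It gives the time, the measured TCP pose, the force, the opening and the grip force at its end, in the units of the state.
- sense(): the state, without advancing time (a new reading comes with each control period).
- vision.snapshot(name): name is "side" or "top"; returns a dict with "image" (480x640x3 uint8, blue, green, red), "range_z" (480x640 float32, m along the optical axis (not along the pixel's ray), 0 where there is no reading), "mtx" (3x3 intrinsics, pixels), "pose" (4x4, takes a point from camera to world coordinates). Camera axes: x right, y down, z forward; pixel columns grow to the right and rows downward; lengths in m; the calibration is good to about 2 mm. A picture is of the moment at which its call begins.
- order.sign_off(): hands the job in; it is judged then, once.
The state is a dict: "t": time; "q": joint angles; "qd": joint speeds; "tau": joint torques, N m; "tcp_pos": TCP position; "tool_rot": TCP orientation; "force": force on the tool from outside, world axes, zero at the start; "ft_torque": the same for the moment, N m; "finger_gap": opening from 0.0 (shut) to 1.0 (fully open); "gripper_force": force on a finger pad.
Only numpy, scipy, OpenCV 4.12 (cv2) and the standard library are available. Lean on these libraries where they do the work, as an engineer would, in place of code of your own. Each camera call takes 0.05 s, during which the arm holds its last target. There are 200 camera calls.

### The job

The balance check is finished: take the stack of four knob weights on the balance pan apart and set each weight upright in the well of its own round wooden case, the one whose well fits it, so that it sits fully down on the lining. Do not drop a weight, and leave the air blower and the booklet of lens tissue where they are.

Things in the scene. Friction and masses are not known exactly. Their poses are not given: they have to be found in the camera images.
- weight_500: Largest of 4 steel knob weights, about 500 g, at the bottom of the stack, on the balance pan. Body dia 62, 21.5 mm high. Origin: centre of underside, z up. Grip the knob: neck dia 9 from z = 21.5 (flat shoulder) to 24.5, head dia 14 from 24.5 to 33.5 mm. Underside: recess dia 18, 13 deep.
- weight_200: Second largest of 4 steel knob weights, about 200 g, on the 62 mm weight. Body dia 46, 16 mm high. Origin: centre of underside, z up. Grip the knob: neck dia 9 from z = 16 (flat shoulder) to 19, head dia 14 from 19 to 28 mm. Underside: recess dia 18, 13 deep, over the knob of the weight below (2 mm play all round): lift straight up 15 mm before moving sideways.
- weight_100: Second smallest of 4 steel knob weights, about 100 g, on the 46 mm weight. Body dia 34, 16 mm high. Origin: centre of underside, z up. Grip the knob: neck dia 9 from z = 16 (flat shoulder) to 19, head dia 14 from 19 to 28 mm. Underside: recess dia 18, 13 deep, over the knob of the weight below (2 mm play all round): lift straight up 15 mm before moving sideways.
- weight_50: Smallest of 4 steel knob weights, about 50 g, on top of the stack. Body dia 25, 16.5 mm high. Origin: centre of underside, z up. Grip the knob: neck dia 9 from z = 16.5 (flat shoulder) to 19.5, head dia 14 from 19.5 to 28.5 mm. Underside: recess dia 18, 13 deep, over the knob of the weight below (2 mm play all round): lift straight up 15 mm before moving sideways.
- case_500: Largest of 4 open round beech cases, for the 62 mm weight; lid off (the solid lids lie apart at the back), fixed to the counter. Outside dia 90, 20 mm high. Well in its top: dia 70, 12 deep (4 mm play round its weight), mouth bevelled to dia 76, grey lined floor. Origin: centre of underside, z up; rim at z = 20 mm, well floor, where the weight rests, at z = 8 mm.
- case_200: Second largest of 4 open round beech cases, for the 46 mm weight; lid off (the solid lids lie apart at the back), fixed to the counter. Outside dia 72, 20 mm high. Well in its top: dia 54, 12 deep (4 mm play round its weight), mouth bevelled to dia 60, grey lined floor. Origin: centre of underside, z up; rim at z = 20 mm, well floor, where the weight rests, at z = 8 mm.
- case_100: Second smallest of 4 open round beech cases, for the 34 mm weight; lid off (the solid lids lie apart at the back), fixed to the counter. Outside dia 56, 20 mm high. Well in its top: dia 42, 12 deep (4 mm play round its weight), mouth bevelled to dia 48, grey lined floor. Origin: centre of underside, z up; rim at z = 20 mm, well floor, where the weight rests, at z = 8 mm.
- case_50: Smallest of 4 open round beech cases, for the 25 mm weight; lid off (the solid lids lie apart at the back), fixed to the counter. Outside dia 45, 20 mm high. Well in its top: dia 33, 12 deep (4 mm play round its weight), mouth bevelled to dia 39, grey lined floor. Origin: centre of underside, z up; rim at z = 20 mm, well floor, where the weight rests, at z = 8 mm.
- blower: Black rubber air blower with a red nozzle, 50 mm in diameter and 119 mm high, standing on the counter behind the work; a bystander. Origin: centre of its underside, z up.
- lens_tissue: Flat white booklet of lens tissue, 64 x 93 x 6 mm, lying on the counter; a bystander. Origin: centre of its underside.
There are look-alikes about, which are no part of the job. What is shaped like the weight_200 but red is not meant.

How it is judged:
At the end, for the whole second after the job is handed in: Each of the four weights stands in the well of its own case (62 mm weight in the 70 mm well, 46 in 54, 34 in 42, 25 in 33): within 7 mm of the case's axis, its underside within 2.5 mm above the well's floor, tilted less than 0.1 rad, slower than 20 mm/s (horizontal distance between weight_500 and case_500 below 0.007 m and z of weight_500 in the frame of case_500 between 0.005 and 0.0105 m and angle between each of weight_500, weight_200, weight_100, weight_50's own z axis and vertical below 0.1 rad and linear speed of each of weight_500, weight_200, weight_100, weight_50 below 0.02 m/s and horizontal distance between weight_200 and case_200 below 0.007 m and z of weight_200 in the frame of case_200 between 0.005 and 0.0105 m and horizontal distance between weight_100 and case_100 below 0.007 m and z of weight_100 in the frame of case_100 between 0.005 and 0.0105 m and horizontal distance between weight_50 and case_50 below 0.007 m and z of weight_50 in the frame of case_50 between 0.005 and 0.0105 m); the robot touches nothing.
It fails at once if a weight is dropped or thrown: it moves faster than 0.6 m/s while the fingers do not hold it (a free fall of about 18 mm) ((linear speed of weight_500 above 0.6 m/s and contact force between the fingers and weight_500 below 0.05 N) or (linear speed of weight_200 above 0.6 m/s and contact force between the fingers and weight_200 below 0.05 N) or (linear speed of weight_100 above 0.6 m/s and contact force between the fingers and weight_100 below 0.05 N) or (linear speed of weight_50 above 0.6 m/s and contact force between the fingers and weight_50 below 0.05 N)).
It fails at once if the air blower or the booklet of lens tissue is moved by more than 20 mm (distance of any of blower, lens_tissue from where it was at the start of the episode above 0.02 m).
It fails at once if the air blower is tipped by more than 0.3 rad (angle between blower's own z axis and vertical above 0.3 rad).
It also fails if it takes over 112 s, if anything falls off the work surface, if the arm or the gripper's body presses on something with over 40 N, if the wrist force passes 120 N, or if a joint passes its speed limit or range.

## Working session

There is one attempt and no reset: what is moved stays moved. The work goes in short steps, Python scripts to look and compute and a shell command to move; the robot and the scene stay as the last step left them, time stands still between calls to the robot, and variables do not carry over. Pictures are saved under pics/ and viewed, at most 14 in all, crops included, and the job is handed in when it is done.

```bash
mkdir -p pics; python3 - <<'E'
from station import sense, vision
import cv2, numpy as np
for n in("top","side"):
    s=vision.snapshot(n); cv2.imwrite(f"pics/{n}0.png",s["image"]); np.savez(f"{n}0.npz",**s); print(n,s["mtx"].tolist(),s["pose"].round(3).tolist())
print(sense())
E
```

```text
top [[434.9272051395909, 0.0, 315.39108895844976], [0.0, 434.9272051395909, 249.73841261105377], [0.0, 0.0, 1.0]] [[-0.002, -0.996, 0.091, 0.393], [-1.0, -0.0, -0.018, 0.256], [0.018, -0.091, -0.996, 0.954], [0.0, 0.0, 0.0, 1.0]]
side [[583.8576227822857, 0.0, 320.5844361793108], [0.0, 583.8576227822857, 239.2265240149969], [0.0, 0.0, 1.0]] [[0.994, -0.046, 0.097, 0.357], [-0.107, -0.425, 0.899, -1.054], [-0.0, -0.904, -0.428, 0.698], [0.0, 0.0, 0.0, 1.0]]
{'t': 0.1, 'q': array([ 1.13350253e+00,  5.28360167e-01,  1.43380798e+00, -2.06843573e-05,
        1.18140266e+00, -1.78464015e-01]), 'qd': array([ 2.78357404e-05, -1.17090209e-03, -3.72813209e-03, -6.39652445e-04,
        6.22576714e-04, -1.09287717e-03]), 'tau': array([ 1.00275665e-04, -4.43302739e+01, -1.78586340e+01, -1.92485113e-04,
        3.92274073e-03,  1.60094316e-05]), 'tcp_pos': array([0.15965277, 0.60361421, 0.2474287 ]), 'tool_rot': array([ 1.29049980e-01,  9.91637597e-01, -9.45465876e-04, -2.90613047e-04]), 'force': array([ 0.42960224, -0.13671455, -0.09899867]), 'ft_torque': array([ 0.01444369, -0.01858017, -0.03208886]), 'gripper_force': 0.0, 'finger_gap': 1.0005142500548982}
```

View pics/top0.png

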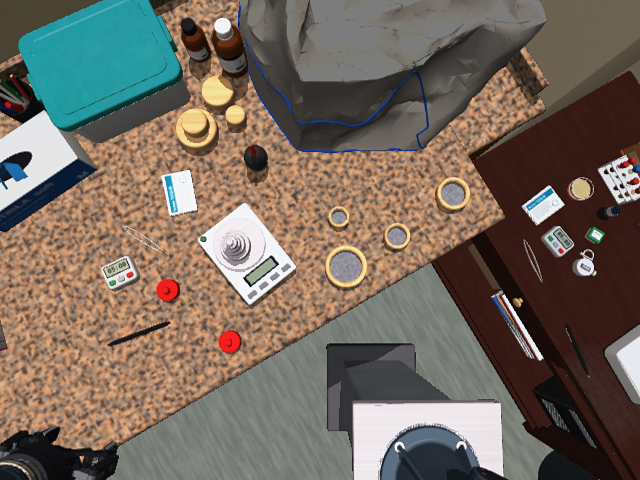

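View pics/side0.png

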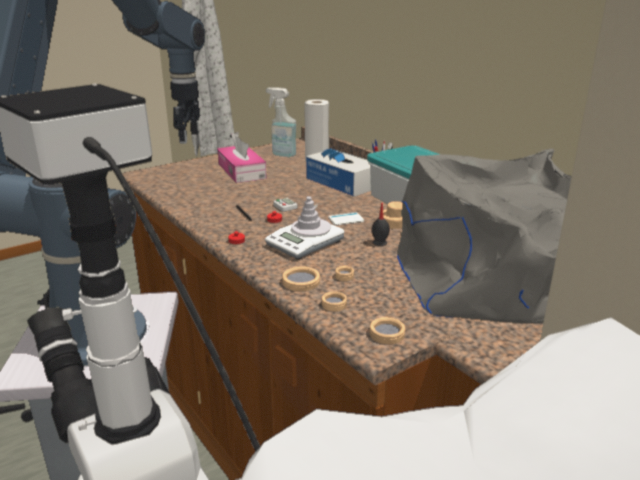

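The top view shows the stack on the pan at (236,246). The cases are at (346,267), (453,194), (397,236) and (339,217). The blower is at (255,157), the tissue at (180,192), and the red look-alikes at (167,290) and (229,342).

```bash
cat > h.py <<'E'
import numpy as np, cv2
def cloud(s):
    z=s["range_z"]; v,u=np.indices(z.shape); K=s["mtx"]
    p=np.stack([(u-K[0,2])/K[0,0]*z,(v-K[1,2])/K[1,1]*z,z],-1)
    P=p@s["pose"][:3,:3].T+s["pose"][:3,3]; P[z==0]=np.nan; return P
def ray(s,uv,h):
    K=s["mtx"]; d=s["pose"][:3,:3]@np.array([(uv[0]-K[0,2])/K[0,0],(uv[1]-K[1,2])/K[1,1],1]); o=s["pose"][:3,3]
    return o+d*(h-o[2])/d[2]
def circ(xy):
    A=np.c_[2*xy,np.ones(len(xy))]; c=np.linalg.lstsq(A,(xy**2).sum(1),rcond=None)[0]
    return c[:2],np.sqrt(c[2]+c[:2]@c[:2])
E
python3 - <<'E'
from h import *
s=dict(np.load("top0.npz")); P=cloud(s)
print("counter z",np.nanmedian(P[280:320,270:300,2]))
hsv=cv2.cvtColor(s["image"],cv2.COLOR_BGR2HSV)
for n,(u,v) in dict(c500=(346,267),c200=(453,194),c100=(397,236),c50=(339,217)).items():
    Q=P[v-26:v+27,u-26:u+27].reshape(-1,3); c=P[v,u,:2]
    m=(Q[:,2]>.016)&(Q[:,2]<.025)&(np.linalg.norm(Q[:,:2]-c,axis=1)<.05); R=Q[m][:,:2]
    hull=cv2.convexHull(R.astype(np.float32))[:,0]
    cc,r=circ(hull.astype(float)); 
    # grey lining contour
    w=hsv[v-26:v+27,u-26:u+27]; g=((w[...,1]<60)&(w[...,2]>60)).astype(np.uint8); 
    k,l,st,ct=cv2.connectedComponentsWithStats(g); i=l[26,26]
    ctn=cv2.findContours((l==i).astype(np.uint8),0,1)[0][0][:,0]
    lin=np.array([ray(s,p+[u-26,v-26],.008)[:2] for p in ctn]); lc,lr=circ(lin)
    print(n,"rim",cc.round(4),"mean",R.mean(0).round(4),"r",r.round(4),"z",np.median(Q[m][:,2]).round(4),"floor",P[v,u,2].round(4),"lining",lc.round(4),lr.round(4), "contour area",st[i])
Q=P[205:290,195:290].reshape(-1,3)
Q=Q[~np.isnan(Q[:,2])]
i=Q[:,2].argmax();top=Q[i];print("top",top)
for lo in np.arange(0,.13,.004):
    m=(Q[:,2]>=lo)&(Q[:,2]<lo+.004)&(np.linalg.norm(Q[:,:2]-top[:2],axis=1)<.06)
    if m.sum()>5: print(round(lo,3),m.sum(),((Q[m].min(0)+Q[m].max(0))/2)[:2].round(4),np.ptp(Q[m],axis=0)[:2].round(3))
for u,v in((255,157),(180,192),(167,290),(229,342)): print(u,v,P[v,u].round(3))
im=cv2.resize(s["image"][180:320,190:490],None,fx=2.6,fy=2.6,interpolation=cv2.INTER_CUBIC);cv2.imwrite("pics/c1.png",im)
E
```

```text
counter z 0.0008716901825263079
c500 rim [0.4439 0.1735] mean [0.4437 0.1732] r 0.0446 z 0.0207 floor 0.0103 lining [0.4435 0.1731] 0.0334 contour area [ 10  10  32  31 782]
c200 rim [ 0.604 -0.064] mean [ 0.604  -0.0641] r 0.0357 z 0.0207 floor 0.0102 lining [ 0.605  -0.0663] 0.0246 contour area [ 15  14  23  23 408]
c100 rim [0.5098 0.0618] mean [0.5097 0.0614] r 0.0275 z 0.0205 floor 0.0091 lining [0.5102 0.0604] 0.0192 contour area [ 17  17  18  18 262]
c50 rim [0.5515 0.1879] mean [0.5517 0.1881] r 0.0222 z 0.0203 floor 0.0116 lining [0.5521 0.1878] 0.0148 contour area [ 19  19  14  14 160]
top [0.48240613 0.40081845 0.13221411]
0.032 98 [0.473  0.4009] [0.1   0.118]
0.036 331 [0.4685 0.4006] [0.091 0.118]
0.04 71 [0.484  0.4001] [0.114 0.117]
0.044 949 [0.488  0.4002] [0.105 0.107]
0.048 349 [0.4895 0.4   ] [0.105 0.106]
0.052 7 [0.4722 0.3874] [0.037 0.024]
0.056 14 [0.4781 0.3918] [0.05  0.035]
0.06 9 [0.4776 0.4038] [0.049 0.056]
0.064 117 [0.4845 0.4052] [0.06 0.06]
0.068 177 [0.4843 0.4049] [0.06  0.059]
0.076 8 [0.4791 0.3972] [0.034 0.026]
0.08 71 [0.484  0.4055] [0.045 0.044]
0.084 92 [0.4846 0.406 ] [0.042 0.042]
0.088 7 [0.469  0.4002] [0.004 0.016]
0.092 6 [0.4796 0.3925] [0.018 0.006]
0.096 46 [0.4841 0.4058] [0.032 0.034]
0.1 48 [0.4839 0.4055] [0.032 0.03 ]
0.104 6 [0.4813 0.4064] [0.016 0.026]
0.112 34 [0.4843 0.4059] [0.024 0.024]
0.116 53 [0.4841 0.4054] [0.023 0.023]
0.12 6 [0.4797 0.4017] [0.011 0.009]
0.124 13 [0.484  0.4036] [0.013 0.007]
0.128 29 [0.4846 0.4051] [0.012 0.011]
255 157 [0.666 0.365 0.072]
180 192 [0.607 0.536 0.007]
167 290 [0.392 0.55  0.033]
229 342 [0.284 0.42  0.03 ]
```

View pics/c1.png

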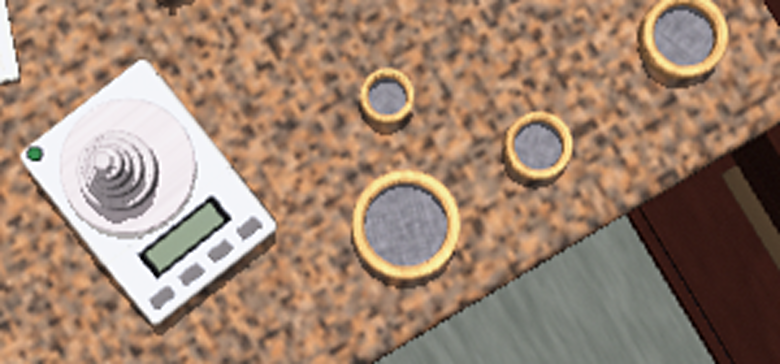

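The stack axis is at (0.484, 0.4055), with the shoulders at z ≈ 0.068, 0.084, 0.100 and 0.1165 m. The crop confirms the case identities by size. Next I move above the stack.

```bash
python3 -m crank '[{"dp":[0.9,-0.55,-0.13],"angular":[0,0,0]},{"dp":[0.9,-0.55,-0.13],"angular":[0,0,0]},{"dp":[0.9,-0.55,-0.13],"angular":[0,0,0]},{"dp":[0.9,-0.55,-0.13],"angular":[0,0,0]},{"dp":[0.9,-0.55,-0.13],"angular":[0,0,0]},{"dp":[0.9,-0.55,-0.13],"angular":[0,0,0]},{"dp":[0.9,-0.55,-0.13],"angular":[0,0,0]},{"dp":[0.9,-0.55,-0.13],"angular":[0,0,0]},{"dp":[0.9,-0.55,-0.13],"angular":[0,0,0]},{"dp":[0.9,-0.55,-0.13],"angular":[0,0,0]},{"dp":[0.9,-0.55,-0.13],"angular":[0,0,0]},{"dp":[0.9,-0.55,-0.13],"angular":[0,0,0]},{"dp":[0,0,0],"angular":[0,0,0]},{"dp":[0,0,0],"angular":[0,0,0]},{"dp":[0,0,0],"angular":[0,0,0]}]' 0.6 50
```

```text
t: 1.6
tcp_pos: [0.4828, 0.4064, 0.2012]
tool_rot: [0.129, 0.992, -0.0, -0.001]
force: [-0.0, 0.8, -0.1]
finger_gap: 0.401
gripper_force: 0.0
```

```bash
python3 -m crank '[{"dp":[0.05,-0.03,-0.5],"angular":[0,0,0]},{"dp":[0,0,-0.5],"angular":[0,0,0]},{"dp":[0,0,-0.3],"angular":[0,0,0]},{"dp":[0,0,0],"angular":[0,0,0]},{"dp":[0,0,0],"angular":[0,0,0]}]'
python3 - <<'E'
from station import vision
import cv2
from h import *
s=vision.snapshot("side"); cv2.imwrite("pics/s1.png",cv2.resize(s["image"][150:270,240:400],None,fx=5,fy=5,interpolation=cv2.INTER_CUBIC))
E
```

```text
t: 2.1
tcp_pos: [0.485, 0.4058, 0.1628]
tool_rot: [0.129, 0.992, 0.0, 0.0]
force: [0.1, 0.6, -0.2]
finger_gap: 0.402
gripper_force: 0.0
```

View pics/s1.png

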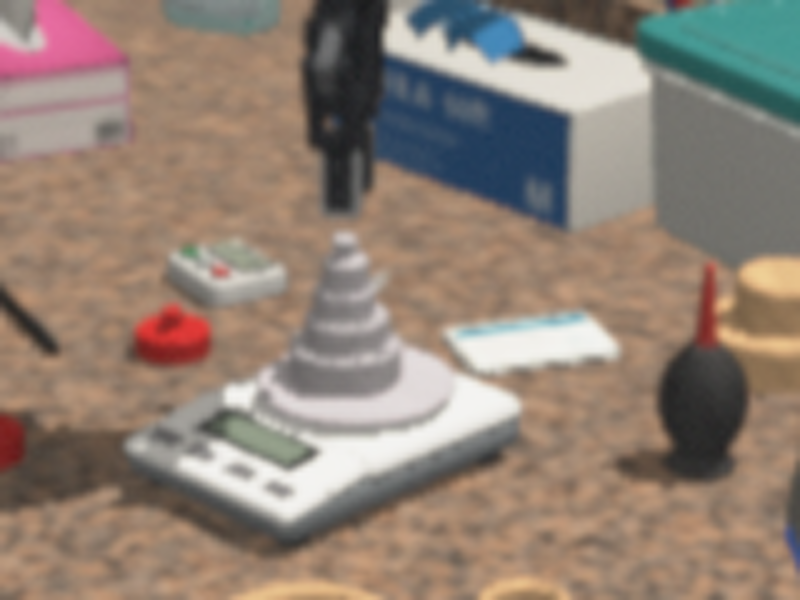

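The side crop shows the fingers (340,210) centred over the top knob (343,240). I descend and grip.

```bash
python3 -m crank '[{"dp":[0,0,-0.45],"angular":[0,0,0]},{"dp":[0,0,-0.3],"angular":[0,0,0]},{"dp":[0,0,-0.15],"angular":[0,0,0]},{"dp":[0,0,0],"angular":[0,0,0]},{"dp":[0,0,0],"angular":[0,0,0]}]'; python3 -m crank '[{"dp":[0,0,0],"angular":[0,0,0]},{"dp":[0,0,0],"angular":[0,0,0]},{"dp":[0,0,0],"angular":[0,0,0]},{"dp":[0,0,0],"angular":[0,0,0]},{"dp":[0,0,0],"angular":[0,0,0]},{"dp":[0,0,0],"angular":[0,0,0]}]' 1 50
```

```text
t: 2.65
tcp_pos: [0.4855, 0.4052, 0.1353]
tool_rot: [0.129, 0.992, -0.0, -0.0]
force: [0.3, 0.0, 1.2]
finger_gap: 0.4
gripper_force: 0.0
t: 3.25
tcp_pos: [0.4857, 0.4054, 0.1359]
tool_rot: [0.129, 0.992, 0.0, 0.0]
force: [0.0, -0.9, 2.4]
finger_gap: 0.126
gripper_force: 48.8
```

```bash
python3 -m crank '[{"dp":[0,0,0.2],"angular":[0,0,0]},{"dp":[0,0,0.4],"angular":[0,0,0]},{"dp":[0,0,0.5],"angular":[0,0,0]},{"dp":[0,0,0.2],"angular":[0,0,0]},{"dp":[0,0,0],"angular":[0,0,0]},{"dp":[0,0,0],"angular":[0,0,0]}]'
python3 - <<'E'
from station import vision
import cv2
from h import *
s=vision.snapshot("side"); cv2.imwrite("pics/s2.png",cv2.resize(s["image"][150:270,240:400],None,fx=5,fy=5,interpolation=cv2.INTER_CUBIC))
E
```

```text
t: 3.85
tcp_pos: [0.4852, 0.4052, 0.1745]
tool_rot: [0.129, 0.992, -0.0, -0.0]
force: [0.3, -0.2, -0.3]
finger_gap: 0.129
gripper_force: 48.7
```

View pics/s2.png

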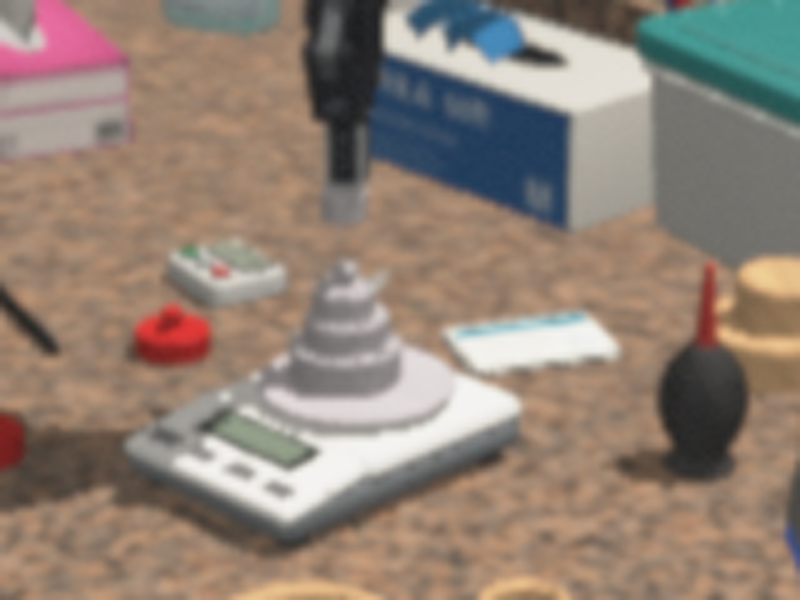

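The weight is held straight and the other three stayed put. I carry it to case_50.

```bash
python3 -m crank '[{"dp":[0.1,-0.34,0],"angular":[0,0,0]},{"dp":[0.24,-0.8,0],"angular":[0,0,0]},{"dp":[0.24,-0.8,0],"angular":[0,0,0]},{"dp":[0.24,-0.8,0],"angular":[0,0,0]},{"dp":[0.24,-0.8,0],"angular":[0,0,0]},{"dp":[0.24,-0.8,0],"angular":[0,0,0]},{"dp":[0.24,-0.8,-0.3],"angular":[0,0,0]},{"dp":[0.24,-0.8,-0.6],"angular":[0,0,0]},{"dp":[0.24,-0.8,-0.6],"angular":[0,0,0]},{"dp":[0.2,-0.5,-0.6],"angular":[0,0,0]},{"dp":[0,0,-0.6],"angular":[0,0,0]},{"dp":[0,0,-0.4],"angular":[0,0,0]},{"dp":[0,0,-0.2],"angular":[0,0,0]},{"dp":[0,0,0],"angular":[0,0,0]},{"dp":[0,0,0],"angular":[0,0,0]},{"dp":[0,0,0],"angular":[0,0,0]}]'
python3 - <<'E'
from station import vision
import cv2
from h import *
s=vision.snapshot("side"); cv2.imwrite("pics/s3.png",cv2.resize(s["image"][210:330,260:420],None,fx=5,fy=5,interpolation=cv2.INTER_CUBIC))
E
```

```text
t: 5.5
tcp_pos: [0.5525, 0.1885, 0.0763]
tool_rot: [0.129, 0.992, 0.0, 0.001]
force: [0.6, 0.1, -1.0]
finger_gap: 0.128
gripper_force: 48.8
```

View pics/s3.png

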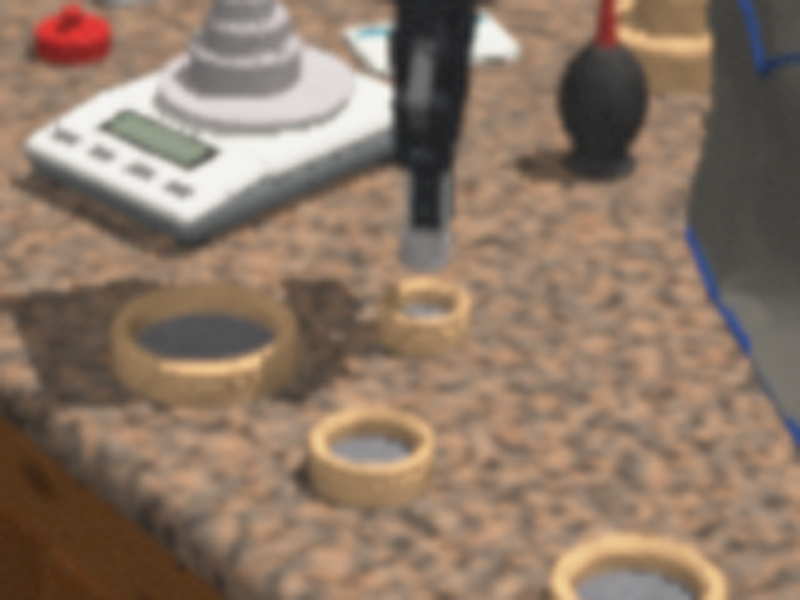

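The weight (425,255) is centred over the well of case_50 (428,300). I lower it.

```bash
python3 -m crank '[{"dp":[0,0,-0.3],"angular":[0,0,0]},{"dp":[0,0,-0.3],"angular":[0,0,0]},{"dp":[0,0,-0.2],"angular":[0,0,0]},{"dp":[0,0,-0.15],"angular":[0,0,0]},{"dp":[0,0,-0.05],"angular":[0,0,0]},{"dp":[0,0,0],"angular":[0,0,0]},{"dp":[0,0,0],"angular":[0,0,0]}]'; python3 -m crank '[{"dp":[0,0,-0.06],"angular":[0,0,0]},{"dp":[0,0,0],"angular":[0,0,0]},{"dp":[0,0,0],"angular":[0,0,0]}]'
```

```text
t: 6.25
tcp_pos: [0.5522, 0.1881, 0.0456]
tool_rot: [0.129, 0.992, 0.0, 0.0]
force: [-0.5, 0.4, -1.4]
finger_gap: 0.128
gripper_force: 48.8
t: 6.55
tcp_pos: [0.5525, 0.1881, 0.0444]
tool_rot: [0.129, 0.992, 0.0, 0.001]
force: [-1.2, -1.5, 4.0]
finger_gap: 0.128
gripper_force: 49.2
```

```bash
python3 -m crank '[{"dp":[0,0,0],"angular":[0,0,0]},{"dp":[0,0,0],"angular":[0,0,0]},{"dp":[0,0,0],"angular":[0,0,0]},{"dp":[0,0,0],"angular":[0,0,0]}]' 0.6; python3 -m crank '[{"dp":[0,0,0.3],"angular":[0,0,0]},{"dp":[0,0,0.8],"angular":[0,0,0]},{"dp":[0,0,0.9],"angular":[0,0,0]},{"dp":[0,0,0.9],"angular":[0,0,0]},{"dp":[-0.24,0.8,0.9],"angular":[0,0,0]},{"dp":[-0.24,0.8,0],"angular":[0,0,0]},{"dp":[-0.24,0.8,0],"angular":[0,0,0]},{"dp":[-0.24,0.8,0],"angular":[0,0,0]},{"dp":[-0.24,0.8,0],"angular":[0,0,0]},{"dp":[-0.24,0.8,0],"angular":[0,0,0]},{"dp":[-0.24,0.8,0],"angular":[0,0,0]},{"dp":[-0.24,0.8,0],"angular":[0,0,0]},{"dp":[-0.24,0.8,0],"angular":[0,0,0]},{"dp":[-0.08,0.03,0],"angular":[0,0,0]},{"dp":[0,0,0],"angular":[0,0,0]},{"dp":[0,0,0],"angular":[0,0,0]},{"dp":[0,0,0],"angular":[0,0,0]}]'
python3 - <<'E'
from station import vision
import cv2
from h import *
s=vision.snapshot("side"); cv2.imwrite("pics/s4.png",cv2.resize(s["image"][170:330,240:440],None,fx=4,fy=4,interpolation=cv2.INTER_CUBIC))
E
```

```text
t: 6.95
tcp_pos: [0.5519, 0.1881, 0.0435]
tool_rot: [0.129, 0.992, -0.0, -0.0]
force: [0.5, 0.4, 0.1]
finger_gap: 0.4
gripper_force: 0.0
t: 8.65
tcp_pos: [0.4852, 0.4039, 0.1578]
tool_rot: [0.13, 0.992, -0.0, -0.0]
force: [-0.5, -1.0, 0.2]
finger_gap: 0.403
gripper_force: 0.0
```

View pics/s4.png

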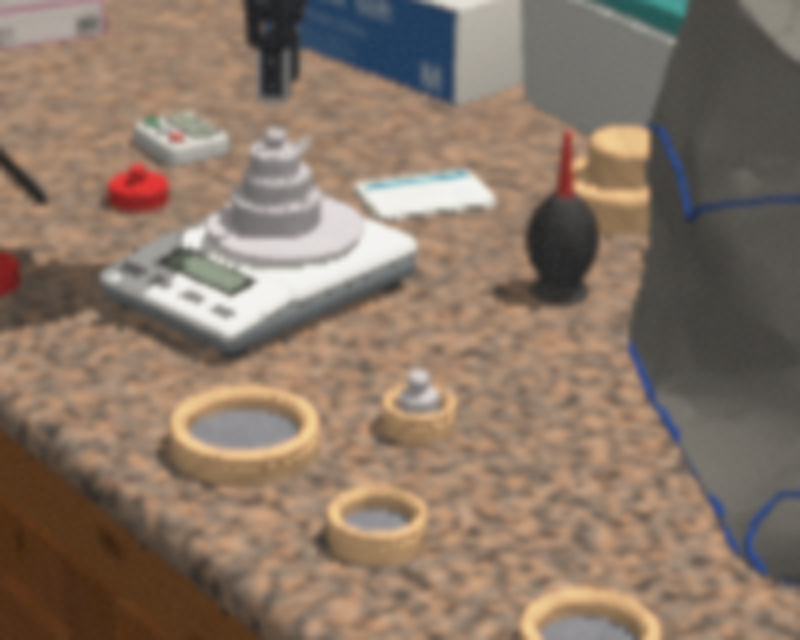

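weight_50 sits in case_50 at (418,395). Next is weight_100.

```bash
python3 -m crank '[{"dp":[0,0.04,-0.4],"angular":[0,0,0]},{"dp":[0,0,-0.5],"angular":[0,0,0]},{"dp":[0,0,-0.3],"angular":[0,0,0]},{"dp":[0,0,-0.09],"angular":[0,0,0]},{"dp":[0,0,0],"angular":[0,0,0]},{"dp":[0,0,0],"angular":[0,0,0]}]'; python3 -m crank '[{"dp":[0,0,0],"angular":[0,0,0]},{"dp":[0,0,0],"angular":[0,0,0]},{"dp":[0,0,0],"angular":[0,0,0]},{"dp":[0,0,0],"angular":[0,0,0]},{"dp":[0,0,0],"angular":[0,0,0]}]' 1 60; python3 -m crank '[{"dp":[0,0,0.2],"angular":[0,0,0]},{"dp":[0,0,0.4],"angular":[0,0,0]},{"dp":[0,0,0.6],"angular":[0,0,0]},{"dp":[0,0,0.4],"angular":[0,0,0]},{"dp":[0,0,0.2],"angular":[0,0,0]},{"dp":[0,0,0],"angular":[0,0,0]},{"dp":[0,0,0],"angular":[0,0,0]}]'
```

```text
t: 9.3
tcp_pos: [0.485, 0.4063, 0.119]
tool_rot: [0.129, 0.992, 0.0, 0.0]
force: [-0.2, 0.0, 1.0]
finger_gap: 0.4
gripper_force: 0.0
t: 9.8
tcp_pos: [0.4851, 0.4064, 0.1197]
tool_rot: [0.129, 0.992, 0.0, 0.0]
force: [0.3, -0.3, 3.0]
finger_gap: 0.118
gripper_force: 58.8
t: 10.5
tcp_pos: [0.4845, 0.406, 0.1728]
tool_rot: [0.129, 0.992, -0.0, -0.0]
force: [0.6, -0.4, -0.8]
finger_gap: 0.122
gripper_force: 58.6
```

```bash
python3 -m crank '[{"dp":[0.05,-0.5,0],"angular":[0,0,0]},{"dp":[0.07,-0.9,0],"angular":[0,0,0]},{"dp":[0.07,-1,0],"angular":[0,0,0]},{"dp":[0.07,-1,0],"angular":[0,0,0]},{"dp":[0.07,-1,0],"angular":[0,0,0]},{"dp":[0.07,-1,0],"angular":[0,0,0]},{"dp":[0.07,-1,0],"angular":[0,0,0]},{"dp":[0.07,-1,0],"angular":[0,0,0]},{"dp":[0.07,-1,0],"angular":[0,0,0]},{"dp":[0.07,-1,-0.2],"angular":[0,0,0]},{"dp":[0.07,-1,-0.5],"angular":[0,0,0]},{"dp":[0.07,-0.7,-0.6],"angular":[0,0,0]},{"dp":[0.03,-0.4,-0.6],"angular":[0,0,0]},{"dp":[0,0,-0.6],"angular":[0,0,0]},{"dp":[0,0,-0.5],"angular":[0,0,0]},{"dp":[0,0,-0.2],"angular":[0,0,0]},{"dp":[0,0,0],"angular":[0,0,0]},{"dp":[0,0,0],"angular":[0,0,0]},{"dp":[0,0,0],"angular":[0,0,0]}]'
python3 - <<'E'
from station import vision
import cv2
from h import *
s=vision.snapshot("side"); cv2.imwrite("pics/s5.png",cv2.resize(s["image"][210:360,260:460],None,fx=4,fy=4,interpolation=cv2.INTER_CUBIC))
E
```

```text
t: 12.4
tcp_pos: [0.5107, 0.0612, 0.0777]
tool_rot: [0.129, 0.992, -0.0, 0.001]
force: [0.9, 0.2, -1.2]
finger_gap: 0.118
gripper_force: 58.7
```

View pics/s5.png

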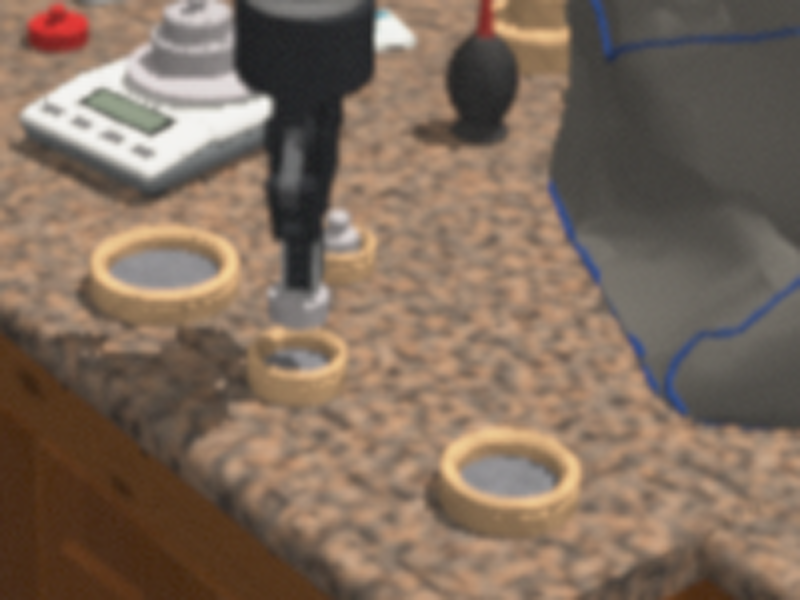

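The weight (298,305) is centred over case_100 (298,350). I lower it.

```bash
python3 -m crank '[{"dp":[0,0,-0.3],"angular":[0,0,0]},{"dp":[0,0,-0.3],"angular":[0,0,0]},{"dp":[0,0,-0.25],"angular":[0,0,0]},{"dp":[0,0,-0.15],"angular":[0,0,0]},{"dp":[0,0,-0.07],"angular":[0,0,0]},{"dp":[0,0,0],"angular":[0,0,0]},{"dp":[0,0,0],"angular":[0,0,0]}]'; python3 -m crank '[{"dp":[0,0,-0.06],"angular":[0,0,0]},{"dp":[0,0,0],"angular":[0,0,0]},{"dp":[0,0,0],"angular":[0,0,0]}]'
```

```text
t: 13.15
tcp_pos: [0.5104, 0.0612, 0.0449]
tool_rot: [0.129, 0.992, -0.0, 0.0]
force: [-0.1, -0.3, -1.7]
finger_gap: 0.119
gripper_force: 58.8
t: 13.45
tcp_pos: [0.5107, 0.0611, 0.0441]
tool_rot: [0.129, 0.992, -0.0, 0.001]
force: [-1.8, 0.6, 6.4]
finger_gap: 0.12
gripper_force: 59.5
```

```bash
python3 -m crank '[{"dp":[0,0,0],"angular":[0,0,0]},{"dp":[0,0,0],"angular":[0,0,0]},{"dp":[0,0,0],"angular":[0,0,0]},{"dp":[0,0,0],"angular":[0,0,0]}]' 0.6; python3 -m crank '[{"dp":[0,0,0.3],"angular":[0,0,0]},{"dp":[0,0,0.8],"angular":[0,0,0]},{"dp":[0,0,0.9],"angular":[0,0,0]},{"dp":[0,0,0.9],"angular":[0,0,0]},{"dp":[-0.07,0.9,0.7],"angular":[0,0,0]},{"dp":[-0.07,0.9,0],"angular":[0,0,0]},{"dp":[-0.07,1,0],"angular":[0,0,0]},{"dp":[-0.07,1,0],"angular":[0,0,0]},{"dp":[-0.07,1,0],"angular":[0,0,0]},{"dp":[-0.07,1,0],"angular":[0,0,0]},{"dp":[-0.07,1,0],"angular":[0,0,0]},{"dp":[-0.07,1,0],"angular":[0,0,0]},{"dp":[-0.07,1,0],"angular":[0,0,0]},{"dp":[-0.07,1,0],"angular":[0,0,0]},{"dp":[-0.07,1,0],"angular":[0,0,0]},{"dp":[-0.08,0.7,0],"angular":[0,0,0]},{"dp":[0,0,0],"angular":[0,0,0]},{"dp":[0,0,0],"angular":[0,0,0]},{"dp":[0,0,0],"angular":[0,0,0]}]'
python3 - <<'E'
from station import vision
import cv2
from h import *
s=vision.snapshot("side"); cv2.imwrite("pics/s6.png",cv2.resize(s["image"][170:360,240:460],None,fx=3,fy=3,interpolation=cv2.INTER_CUBIC))
E
```

```text
t: 13.85
tcp_pos: [0.5103, 0.0611, 0.043]
tool_rot: [0.129, 0.992, -0.0, -0.0]
force: [-0.5, 0.0, 0.7]
finger_gap: 0.395
gripper_force: 0.0
t: 15.75
tcp_pos: [0.4846, 0.4052, 0.1512]
tool_rot: [0.129, 0.992, -0.0, -0.0]
force: [0.1, -0.9, -0.5]
finger_gap: 0.397
gripper_force: 0.0
```

View pics/s6.png

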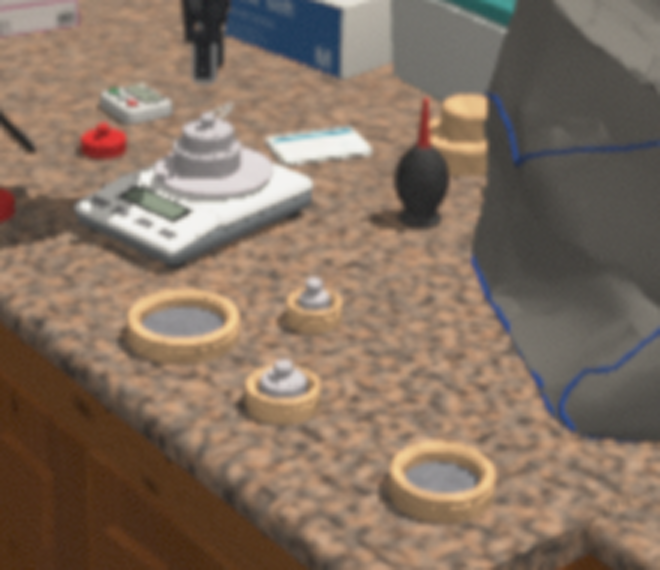

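weight_100 is seated at (283,380). Next is weight_200.

```bash
python3 -m crank '[{"dp":[0,0.02,-0.5],"angular":[0,0,0]},{"dp":[0,0,-0.6],"angular":[0,0,0]},{"dp":[0,0,-0.4],"angular":[0,0,0]},{"dp":[0,0,-0.1],"angular":[0,0,0]},{"dp":[0,0,0],"angular":[0,0,0]},{"dp":[0,0,0],"angular":[0,0,0]}]'; python3 -m crank '[{"dp":[0,0,0],"angular":[0,0,0]},{"dp":[0,0,0],"angular":[0,0,0]},{"dp":[0,0,0],"angular":[0,0,0]},{"dp":[0,0,0],"angular":[0,0,0]},{"dp":[0,0,0],"angular":[0,0,0]}]' 1 70; python3 -m crank '[{"dp":[0,0,0.2],"angular":[0,0,0]},{"dp":[0,0,0.4],"angular":[0,0,0]},{"dp":[0,0,0.6],"angular":[0,0,0]},{"dp":[0,0,0.6],"angular":[0,0,0]},{"dp":[0,0,0.4],"angular":[0,0,0]},{"dp":[0,0,0],"angular":[0,0,0]},{"dp":[0,0,0],"angular":[0,0,0]}]'
```

```text
t: 16.4
tcp_pos: [0.4852, 0.4069, 0.1034]
tool_rot: [0.129, 0.992, 0.0, 0.0]
force: [-0.5, -0.2, 0.6]
finger_gap: 0.405
gripper_force: 0.0
t: 16.9
tcp_pos: [0.4852, 0.4069, 0.1041]
tool_rot: [0.129, 0.992, 0.0, 0.001]
force: [-2.0, -1.4, 7.0]
finger_gap: 0.115
gripper_force: 68.5
t: 17.6
tcp_pos: [0.4846, 0.4067, 0.1691]
tool_rot: [0.129, 0.992, -0.0, -0.0]
force: [-0.5, 0.6, -2.9]
finger_gap: 0.117
gripper_force: 68.4
```

```bash
python3 -m crank '[{"dp":[0.1,-0.4,0],"angular":[0,0,0]},{"dp":[0.2,-0.8,0],"angular":[0,0,0]},{"dp":[0.25,-1,0],"angular":[0,0,0]},{"dp":[0.25,-1,0],"angular":[0,0,0]},{"dp":[0.25,-1,0],"angular":[0,0,0]},{"dp":[0.25,-1,0],"angular":[0,0,0]},{"dp":[0.25,-1,0],"angular":[0,0,0]},{"dp":[0.25,-1,0],"angular":[0,0,0]},{"dp":[0.25,-1,0],"angular":[0,0,0]},{"dp":[0.25,-1,0],"angular":[0,0,0]},{"dp":[0.25,-1,0],"angular":[0,0,0]},{"dp":[0.25,-1,0],"angular":[0,0,0]},{"dp":[0.25,-1,0],"angular":[0,0,0]},{"dp":[0.25,-1,0],"angular":[0,0,0]},{"dp":[0.25,-1,0],"angular":[0,0,0]},{"dp":[0.25,-0.9,0],"angular":[0,0,0]},{"dp":[0.19,-0.6,0],"angular":[0,0,0]}]'; python3 -m crank '[{"dp":[0,0,-0.5],"angular":[0,0,0]},{"dp":[0,0,-0.8],"angular":[0,0,0]},{"dp":[0,0,-0.8],"angular":[0,0,0]},{"dp":[0,0,-0.6],"angular":[0,0,0]},{"dp":[0,0,-0.4],"angular":[0,0,0]},{"dp":[0,0,0],"angular":[0,0,0]},{"dp":[0,0,0],"angular":[0,0,0]},{"dp":[0,0,0],"angular":[0,0,0]}]'
python3 - <<'E'
from station import vision
import cv2
from h import *
s=vision.snapshot("side"); cv2.imwrite("pics/s7.png",cv2.resize(s["image"][240:360,300:460],None,fx=5,fy=5,interpolation=cv2.INTER_CUBIC))
E
```

```text
t: 19.3
tcp_pos: [0.6041, -0.0669, 0.1681]
tool_rot: [0.13, 0.992, -0.0, -0.001]
force: [0.6, -0.1, -2.0]
finger_gap: 0.114
gripper_force: 68.5
t: 20.1
tcp_pos: [0.6053, -0.0644, 0.0771]
tool_rot: [0.129, 0.992, -0.0, 0.001]
force: [0.1, -0.1, -2.3]
finger_gap: 0.113
gripper_force: 68.6
```

View pics/s7.png

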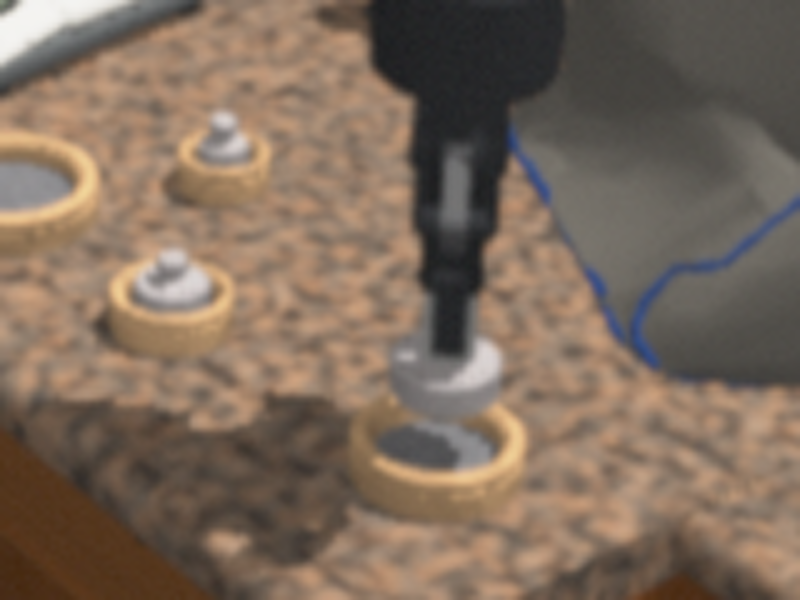

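The held weight (446,375) is about 2 mm to the +x side of the well of case_200 (438,445). I shift it and lower.

```bash
python3 -m crank '[{"dp":[-0.06,0,-0.2],"angular":[0,0,0]},{"dp":[0,0,-0.3],"angular":[0,0,0]},{"dp":[0,0,-0.25],"angular":[0,0,0]},{"dp":[0,0,-0.15],"angular":[0,0,0]},{"dp":[0,0,-0.1],"angular":[0,0,0]},{"dp":[0,0,-0.05],"angular":[0,0,0]},{"dp":[0,0,0],"angular":[0,0,0]},{"dp":[0,0,0],"angular":[0,0,0]}]'; python3 -m crank '[{"dp":[0,0,-0.06],"angular":[0,0,0]},{"dp":[0,0,0],"angular":[0,0,0]},{"dp":[0,0,0],"angular":[0,0,0]}]'
```

```text
t: 20.95
tcp_pos: [0.6029, -0.0642, 0.0447]
tool_rot: [0.129, 0.992, -0.0, 0.0]
force: [-0.5, 0.6, -1.5]
finger_gap: 0.113
gripper_force: 68.8
t: 21.25
tcp_pos: [0.6029, -0.0642, 0.0446]
tool_rot: [0.129, 0.992, -0.0, 0.0]
force: [-2.1, 0.6, 8.5]
finger_gap: 0.116
gripper_force: 69.8
```

```bash
python3 -m crank '[{"dp":[0,0,0],"angular":[0,0,0]},{"dp":[0,0,0],"angular":[0,0,0]},{"dp":[0,0,0],"angular":[0,0,0]},{"dp":[0,0,0],"angular":[0,0,0]},{"dp":[0,0,0.3],"angular":[0,0,0]},{"dp":[0,0,0.8],"angular":[0,0,0]},{"dp":[0,0,0.9],"angular":[0,0,0]},{"dp":[0,0,0.9],"angular":[0,0,0]},{"dp":[0,0,0.4],"angular":[0,0,0]}]' 0.6; python3 -m crank '[{"dp":[-0.1,0.4,0],"angular":[0,0,0]},{"dp":[-0.2,0.8,0],"angular":[0,0,0]},{"dp":[-0.25,1,0],"angular":[0,0,0]},{"dp":[-0.25,1,0],"angular":[0,0,0]},{"dp":[-0.25,1,0],"angular":[0,0,0]},{"dp":[-0.25,1,0],"angular":[0,0,0]},{"dp":[-0.25,1,0],"angular":[0,0,0]},{"dp":[-0.25,1,0],"angular":[0,0,0]},{"dp":[-0.25,1,0],"angular":[0,0,0]},{"dp":[-0.25,1,0],"angular":[0,0,0]},{"dp":[-0.25,1,0],"angular":[0,0,0]},{"dp":[-0.25,1,0],"angular":[0,0,0]},{"dp":[-0.25,1,0],"angular":[0,0,0]},{"dp":[-0.25,1,0],"angular":[0,0,0]},{"dp":[-0.25,1,0],"angular":[0,0,0]},{"dp":[-0.25,0.9,0],"angular":[0,0,0]},{"dp":[-0.13,0.6,0],"angular":[0,0,0]},{"dp":[0,0,0],"angular":[0,0,0]},{"dp":[0,0,0],"angular":[0,0,0]},{"dp":[0,0,0],"angular":[0,0,0]}]'
python3 - <<'E'
from station import vision
import cv2
from h import *
s=vision.snapshot("side"); cv2.imwrite("pics/s8.png",cv2.resize(s["image"][170:360,240:460],None,fx=3,fy=3,interpolation=cv2.INTER_CUBIC))
E
```

```text
t: 22.15
tcp_pos: [0.6042, -0.0646, 0.1448]
tool_rot: [0.129, 0.992, -0.0, 0.002]
force: [1.5, -0.0, -0.2]
finger_gap: 0.397
gripper_force: 0.0
t: 24.15
tcp_pos: [0.4848, 0.4055, 0.1413]
tool_rot: [0.13, 0.992, -0.001, -0.0]
force: [-0.9, 0.1, 0.3]
finger_gap: 0.404
gripper_force: 0.0
```

View pics/s8.png

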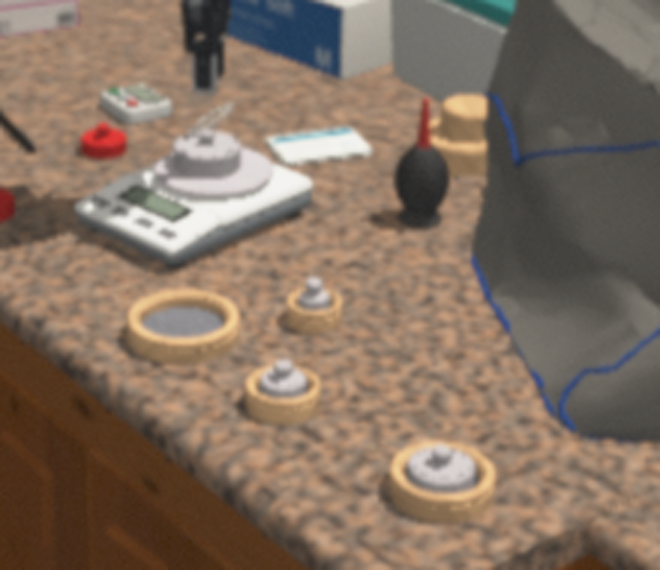

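weight_200 is seated at (440,468). Next is weight_500.

```bash
python3 -m crank '[{"dp":[0,0.02,-0.5],"angular":[0,0,0]},{"dp":[0,0,-0.7],"angular":[0,0,0]},{"dp":[0,0,-0.45],"angular":[0,0,0]},{"dp":[0,0,-0.15],"angular":[0,0,0]},{"dp":[0,0,0],"angular":[0,0,0]},{"dp":[0,0,0],"angular":[0,0,0]}]'; python3 -m crank '[{"dp":[0,0,0],"angular":[0,0,0]},{"dp":[0,0,0],"angular":[0,0,0]},{"dp":[0,0,0],"angular":[0,0,0]},{"dp":[0,0,0],"angular":[0,0,0]},{"dp":[0,0,0],"angular":[0,0,0]}]' 1 100; python3 -m crank '[{"dp":[0,0,0.2],"angular":[0,0,0]},{"dp":[0,0,0.4],"angular":[0,0,0]},{"dp":[0,0,0.6],"angular":[0,0,0]},{"dp":[0,0,0.5],"angular":[0,0,0]},{"dp":[0,0,0.3],"angular":[0,0,0]},{"dp":[0,0,0],"angular":[0,0,0]},{"dp":[0,0,0],"angular":[0,0,0]}]'
```

```text
t: 24.8
tcp_pos: [0.4852, 0.4075, 0.0881]
tool_rot: [0.129, 0.992, 0.0, 0.0]
force: [-0.4, -0.0, 0.4]
finger_gap: 0.404
gripper_force: 0.0
t: 25.3
tcp_pos: [0.485, 0.4069, 0.089]
tool_rot: [0.129, 0.992, -0.0, 0.0]
force: [-1.5, -3.4, 5.9]
finger_gap: 0.094
gripper_force: 98.3
t: 26.0
tcp_pos: [0.4845, 0.4073, 0.1478]
tool_rot: [0.129, 0.992, -0.0, -0.0]
force: [-0.8, 0.0, -5.0]
finger_gap: 0.094
gripper_force: 98.1
```

Weight_500 is held; Fz reads −5 N. I carry it gently to case_500.

```bash
python3 -m crank '[{"dp":[-0.05,-0.3,0],"angular":[0,0,0]},{"dp":[-0.1,-0.55,0],"angular":[0,0,0]},{"dp":[-0.13,-0.75,0],"angular":[0,0,0]},{"dp":[-0.13,-0.75,0],"angular":[0,0,0]},{"dp":[-0.13,-0.75,0],"angular":[0,0,0]},{"dp":[-0.13,-0.75,0],"angular":[0,0,0]},{"dp":[-0.13,-0.75,0],"angular":[0,0,0]},{"dp":[-0.13,-0.75,0],"angular":[0,0,0]},{"dp":[-0.13,-0.75,0],"angular":[0,0,0]},{"dp":[-0.13,-0.75,-0.2],"angular":[0,0,0]},{"dp":[-0.11,-0.6,-0.4],"angular":[0,0,0]},{"dp":[-0.07,-0.35,-0.5],"angular":[0,0,0]},{"dp":[0,0,-0.5],"angular":[0,0,0]},{"dp":[0,0,-0.35],"angular":[0,0,0]},{"dp":[0,0,-0.15],"angular":[0,0,0]},{"dp":[0,0,0],"angular":[0,0,0]},{"dp":[0,0,0],"angular":[0,0,0]},{"dp":[0,0,0],"angular":[0,0,0]}]'
python3 - <<'E'
from station import vision
import cv2
from h import *
s=vision.snapshot("side"); cv2.imwrite("pics/s9.png",cv2.resize(s["image"][210:330,240:400],None,fx=5,fy=5,interpolation=cv2.INTER_CUBIC))
E
```

```text
t: 27.8
tcp_pos: [0.4442, 0.1737, 0.0853]
tool_rot: [0.129, 0.992, 0.0, 0.001]
force: [-0.7, -0.2, -5.0]
finger_gap: 0.095
gripper_force: 98.3
```

View pics/s9.png

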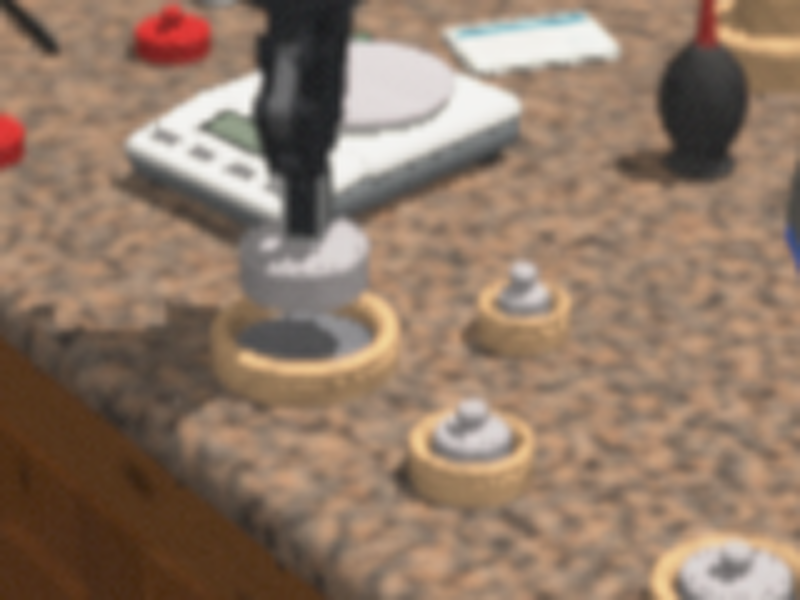

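The weight (305,265) is level and centred over case_500 (306,340). I lower it.

```bash
python3 -m crank '[{"dp":[0,0,-0.25],"angular":[0,0,0]},{"dp":[0,0,-0.3],"angular":[0,0,0]},{"dp":[0,0,-0.25],"angular":[0,0,0]},{"dp":[0,0,-0.15],"angular":[0,0,0]},{"dp":[0,0,-0.1],"angular":[0,0,0]},{"dp":[0,0,-0.05],"angular":[0,0,0]},{"dp":[0,0,0],"angular":[0,0,0]},{"dp":[0,0,0],"angular":[0,0,0]}]'; python3 -m crank '[{"dp":[0,0,-0.06],"angular":[0,0,0]},{"dp":[0,0,0],"angular":[0,0,0]},{"dp":[0,0,0],"angular":[0,0,0]}]'
```

```text
t: 28.65
tcp_pos: [0.4438, 0.1734, 0.0519]
tool_rot: [0.129, 0.992, 0.0, 0.0]
force: [-0.4, 0.1, -5.1]
finger_gap: 0.093
gripper_force: 98.3
t: 28.95
tcp_pos: [0.4441, 0.1735, 0.051]
tool_rot: [0.129, 0.992, 0.0, 0.001]
force: [-2.1, 0.7, 5.7]
finger_gap: 0.091
gripper_force: 99.8
```

Contact at the seat. I release and retreat upward and back toward the empty balance side.

```bash
python3 -m crank '[{"dp":[0,0,0],"angular":[0,0,0]},{"dp":[0,0,0],"angular":[0,0,0]},{"dp":[0,0,0],"angular":[0,0,0]},{"dp":[0,0,0],"angular":[0,0,0]},{"dp":[0,0,0.3],"angular":[0,0,0]},{"dp":[0,0,0.8],"angular":[0,0,0]},{"dp":[0,0,0.9],"angular":[0,0,0]},{"dp":[0,0,0.9],"angular":[0,0,0]},{"dp":[0,0,0.9],"angular":[0,0,0]},{"dp":[0,0.8,0.9],"angular":[0,0,0]},{"dp":[0,0.9,0],"angular":[0,0,0]},{"dp":[0,0.9,0],"angular":[0,0,0]},{"dp":[0,0.9,0],"angular":[0,0,0]},{"dp":[0,0.9,0],"angular":[0,0,0]},{"dp":[0,0.9,0],"angular":[0,0,0]},{"dp":[0,0.9,0],"angular":[0,0,0]},{"dp":[0,0.9,0],"angular":[0,0,0]},{"dp":[0,0.5,0],"angular":[0,0,0]},{"dp":[0,0,0],"angular":[0,0,0]},{"dp":[0,0,0],"angular":[0,0,0]}]' 0.6
python3 - <<'E'
from station import vision
from h import *
s=vision.snapshot("top"); P=cloud(s)
a=vision.snapshot("side")["image"][210:360,260:460]
b=s["image"][170:300,300:500]
cv2.imwrite("pics/f.png",np.vstack([cv2.resize(a,(400,300)),cv2.resize(b,(400,260))]))
for n,(c,h) in dict(c500=((.4437,.1733),.0295),c200=((.6043,-.0648),.024),c100=((.51,.0612),.024),c50=((.5517,.188),.0245)).items():
    d=np.linalg.norm(P[...,:2]-c,axis=-1); m=(d<.03)&(P[...,2]>h+.007)&(P[...,2]<.06)
    print(n,"knob xy off mm",((P[m].mean(0)[:2]-c)*1e3).round(1),"knob z mm",(np.median(P[m][:,2])*1e3).round(1),"expect",(h+.012)*1e3,m.sum())
E
```

```text
t: 30.95
tcp_pos: [0.4432, 0.4006, 0.1909]
tool_rot: [0.129, 0.992, -0.001, -0.0]
force: [-0.0, -0.6, 0.4]
finger_gap: 0.401
gripper_force: 0.0
c500 knob xy off mm [-0.3  1. ] knob z mm 42.5 expect 41.49999999999999 37
c200 knob xy off mm [-1.9  2.3] knob z mm 36.3 expect 36.00000000000001 35
c100 knob xy off mm [-0.4  1.5] knob z mm 36.9 expect 36.00000000000001 37
c50 knob xy off mm [-0.9  0.8] knob z mm 36.7 expect 36.50000000000001 37
```

View pics/f.png

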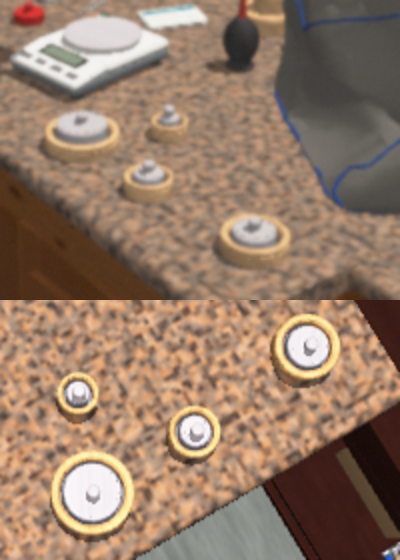

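All four weights are seated level on their linings, with the knob heights within 1 mm of what they should be and the robot clear of everything. I hand the job in.

```bash
python3 -c "
from station import order; print(order.sign_off())"
```

```text
the job is handed in; nothing more can be done
None
```

I took the stack apart and set all four weights in the wells of their own cases, with no drops; the blower and lens tissue were left alone, and I handed the job in at about 31 s, though the sign-off returned no verdict.

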